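Turn the coin lane board over at the sorter

TASK

The ribbed coin lane board is lying ribs down on the ledge. Push it up against the sloped steel fence until it stands leaning there, tip it back over so that it lies flat with the ribs up, then slide it along so that it sits squarely and centred in front of the coin sorter's spout with its edge close to the foot of the fence, and let go. Leave the cup, paperweight and other small things where they are.

Things in the scene. Friction and masses are not known exactly. Their poses are not given: they have to be found in the camera images.
- board_center (a point): Centre (half-way through the thickness) of the lane board, a loose rigid black plastic slab 100 mm along its x, 120 mm along its y, 12 mm thick, about 170 g. One face is smooth, the other has six low bare-metal ribs along its x. Its z axis points out of the smooth face: up at the start (ribs down), down when the job is done. At the start its x points roughly at the fence. Too wide to grip across.
- fence: Fixed bare steel sheet fence beyond the board, 520 mm long along its y. Origin: middle of its foot line on the ledge; x level, away from the robot. The robot's side rises from the foot line as (x, height) mm: (0,0) (12,12) (22,30) (29,62 = top). Sheet 4 mm thick, open space behind it between the two machines. Slippery to the board (friction about 0.3; the ledge 0.6).
- sorter: Fixed cast iron coin sorter 170 x 130 mm (x, y), 225 high with hopper; small lever on its +y side. Stands squared behind the fence near its left or right end; a note counter of similar footprint, 200 high, no spout, stands near the other end. Origin: centre of its underside; x away from the robot. Spout 88 wide slopes down over the fence, lip 99 above the ledge, ending about above the foot line.
- catch_spot (a point): Where the centre of the board should end: point fixed to the sorter, 197 mm in front of its origin, 6 mm above the ledge, on the spout's middle line, 52 mm in front of the fence's foot line. Axes as the sorter's.
- cup: Bystander: black ceramic cup, 76 mm wide, 80 mm high; origin at centre of its underside.
- dome: Bystander: nickel dome paperweight, 68 mm wide, 35 mm high; origin under its centre.
- cone_a: Bystander: green rubber finger cone, 25 mm wide, 34 mm high; origin under its centre.
- cone_b: Bystander: the other green rubber finger cone, same size.
- coin_roll: Bystander: paper coin roll standing upright, 25 mm wide, 60 mm high; origin under its centre.
- coin_stack: Bystander: short stack of brass coins, 27 mm wide, 22 mm high; origin under its centre.
- stamp: Bystander: wooden hand stamp standing upright, 34 mm wide, 64 mm high; origin under its centre.
- board: The same board; origin in the middle of its ribbed face. Pushed low on its near edge squarely at the fence it rides up the slope and leans on the fence's top at about 62 degrees from level, staying there when let go; its upper edge is then some 90 mm above the ledge, 45 mm beyond the foot line and 28 mm above the fence, free to be hooked from behind and pulled over towards the robot.
Not all that is in view belongs to the job. What is shaped like the board but green, orange or purple is not meant.

How it is judged:
On the way, in this order (a step that is already met when the one before it is completed fails the run):
1. the board stands leaning against the fence, at least 50 degrees up from level, ribs towards the fence (angle between board_center's own z axis and vertical between 0.87 and 1.6 rad and contact force between board and fence above 0.02 N), for 0.2 s.
2. the board lies flat on the ledge with its ribs up (angle between board_center's own z axis and vertical above 3 rad and height (world z) of board_center below 0.012 m), for 0.2 s.
At the end, for the whole second after the job is handed in: Board flat on the ledge, ribs up, at rest; its centre within 18 mm of the spout's middle line, its edge within about 27 mm of the fence's foot (centre 25 mm short of to 15 mm beyond the catch spot), square to the fence within 8 degrees; no bystander moved over 20 mm (angle between board_center's own z axis and vertical above 3.05 rad and height (world z) of board_center below 0.01 m and y of board_center in the frame of catch_spot between -0.018 and 0.018 m and x of board_center in the frame of catch_spot between -0.025 and 0.015 m and angle between the x axis of board_center and the x axis of fence, either way round below 0.14 rad and linear speed of board below 0.01 m/s); the robot touches nothing.
It fails at once if a bystander (cup, paperweight, finger cone, coin roll, coin stack or stamp) is moved more than 20 mm (distance of any of cup, dome, cone_a, cone_b, coin_roll, coin_stack, stamp from where it was at the start of the episode above 0.02 m).
It also fails if it takes over 58 s, if anything falls off the work surface, if the arm or the gripper's body presses on something with over 40 N, if the wrist force passes 120 N, or if a joint passes its speed limit or range.

ROBOT

A 6-joint arm with a two-finger parallel gripper is mounted at the origin on the work surface. World frame = base frame: x ahead of the robot, y to its left, z up, the work surface at z = 0. Lengths are in m, angles in rad, forces in N, time in s.
With the tool pointing down it reaches from about 0.3 to 0.875 m from the base axis. Payload 6.4 kg.
Tool frame: the origin (TCP) lies at the very end of the fingers, on their centre line; the grasp point (between the pads) lies 19 mm behind it; z points along the fingers, y is the line along which they close (so a half turn about z gives the same grasp; the last joint's range is limited). The gripper opens to 85 mm and grips with 20 to 120 N. Pads are 22 mm wide; open, the fingers measure 114 mm over their backs; the gripper's body (76 mm by 85 mm) begins 54 mm behind the grasp point. The pads swing forward as they close: fully open they stand 13 mm farther back than shut.
Start: joints at [-1.545, 0.181, 1.607, -0, 1.354, -0.206], TCP at [0.132, -0.56, 0.231] pointing down, gripper open.
Joint ranges: [-2.99, 2.99], [-0.89, 2.07], [0.3, 2.58], [-1.14, 4.28], [0, 2.63], [-3.12, 3.12]. Speed limits (rad/s): [2.57, 2.57, 3.01, 3.14, 3.14, 3.14].

INTERFACE

Orientations are given as a unit quaternion [w, x, y, z].
In Python, from bench import ctrl, camera, calibration, order, outline_of gives the robot as it stands.
- The arm moves only by the tool move_arm, never from a script. Its argument "series" is a list that holds one entry, the list of rows, each a list of 5 numbers: the opening, from 0 (shut) to 1 (fully open), then the shift along the tool's x, y, z in mm, then the turn about the tool's z in rad. A call has exactly 10 rows; each row is the pose to reach, as a shift and turn from the pose commanded when the call began, along the tool's axes at that moment; what a row does not reach only later rows make up. A row lasts 1/12 s, in which the tool goes at most 41.7 mm and 7.16 degrees, less where a joint would pass 70% of its speed; a pose out of reach is approached as far as the arm can. A call with a gripper value outside its range is refused whole. The fingers move at their own pace and stop on an object; the grip force is fixed at half the most. Time passes only in rows, so rows that repeat a pose let the fingers close, or fill a call up. It gives the time, the measured TCP pose, the force, the opening and the grip force at its end, in the units of the state.
- ctrl.get_obs(): the state, without advancing time (a new reading comes with each control period).
- camera(name): name is "scene" or "top" or "wrist"; returns (picture, depth): 384x512x3 uint8, blue, green, red; 384x512 float32, m along the optical axis (not along the pixel's ray), 0 where there is no reading.
- calibration(name): a dict with "intrinsics" (3x3 intrinsics, pixels), "rvec" (rotation vector, rad) and "tvec" (3), from world to camera coordinates, as OpenCV has them. Camera axes: x right, y down, z forward; pixel columns grow to the right and rows downward; lengths in m; the calibration is good to about 2 mm. A picture is of the moment at which its call begins: read the wrist's pose just before it. calibration takes no time and is no camera call; for the wrist camera it gives the pose at the moment of the call.
- order.hand_in(): hands the job in; it is judged then, once.
Trained networks look in the newest picture that a camera, given by its name, has taken for a name from the list of things; names that differ only in an ending like _2 or _b are one class to them, and where a whole thing is asked for, a point or a joint stands for the part that bears it (a point fixed in the world has none). Each returns a list of dicts, best first, with "conf" (0 to 1); they miss things now and then, are a little off and sometimes report something else, mostly with a low value. They report only what shows in the picture. A call takes as long as a camera call. They do not tell look-alikes from the thing itself.
- outline_of(target, camera): "region" (384x512 bool, what is visible of it) and "bbox" ([centre column, centre row, width, height] in pixels, round what is visible of it).
The state is a dict: "time_s": time; "q": joint angles; "dq": joint speeds; "joint_efforts": joint torques, N m; "eef_pos": TCP position; "eef_rot": TCP orientation; "wrist_force": force on the tool from outside, world axes, zero at the start; "torque": the same for the moment, N m; "opening": opening from 0.0 (shut) to 1.0 (fully open); "grasp_force": force on a finger pad.
Only numpy, scipy, OpenCV 4.12 (cv2) and the standard library are available. Lean on these libraries where they do the work, as an engineer would, in place of code of your own. Each camera call takes 0.05 s, during which the arm holds its last target. There are 200 camera calls.

## Working session

There is one attempt and no reset: what is moved stays moved. The work goes in short steps, Python scripts to look and compute and a tool call to move; the robot and the scene stay as the last step left them, time stands still between calls to the robot, and variables do not carry over. Pictures are saved under pics/ and viewed, at most 10 in all, crops included, and the job is handed in when it is done.

Besides the shell and the picture viewer there is one more tool, called after "Call:" as name(argument=value, ...), one argument or row to a line, values as JSON. move_arm: Moves the arm, as the interface text tells. Its arguments: {"type":"object","properties":{"series":{"type":"array","items":{"type":"array","items":{"type":"array","items":{"type":"number"}}}}},"required":["series"]}

```bash
mkdir -p pics; ls; cat > h.py <<'E'
import numpy as np, cv2
from bench import ctrl, camera, calibration, order, outline_of
from scipy.spatial.transform import Rotation as R
def cal(n):
    c=calibration(n); return np.array(c["intrinsics"]),R.from_rotvec(np.ravel(c["rvec"])).as_matrix(),np.ravel(c["tvec"])
def cloud(n,depth):
    K,Rm,t=cal(n); v,u=np.mgrid[:384,:512]
    p=np.stack([(u-K[0,2])/K[0,0]*depth,(v-K[1,2])/K[1,1]*depth,depth],-1)
    return (p-t)@Rm
def proj(n,P):
    K,Rm,t=cal(n); q=(np.atleast_2d(P)@Rm.T+t)@K.T; return q[:,:2]/q[:,2:]
E
cat > a.py <<'E'
from h import *
ims=[]
for n in ["scene","top"]:
    im,d=camera(n); ims.append(im); np.save(n+"_d.npy",d); cv2.imwrite(f"pics/{n}0.png",im)
    P=cloud(n,d)
    for t in ["board","fence","sorter","cup","dome","cone_a","coin_roll","coin_stack","stamp"]:
        for o in outline_of(t,n)[:4]:
            m=o["region"]&(d>0); q=P[m]
            print(n,t,round(o["conf"],2),np.round(o["bbox"]),m.sum(),np.round(np.median(q,0),3) if len(q) else "", np.round(np.percentile(q,98,axis=0),3) if len(q) else "",np.round(np.percentile(q,2,axis=0),3) if len(q) else "")
o=ctrl.get_obs(); print(o["time_s"],o["eef_pos"],o["eef_rot"],o["q"])
cv2.imwrite("pics/both.png",cv2.resize(np.hstack(ims),(800,300)))
E
python3 a.py
```

```text
pics
scene board 0.92 [322. 307.  65.  62.] 2156 [0.82  0.011 0.013] [0.88  0.07  0.016] [ 0.755 -0.047  0.008]
scene board 0.75 [114. 161.  50.  36.] 1404 [ 0.195 -0.3    0.012] [ 0.242 -0.24   0.017] [ 0.133 -0.357 -0.001]
scene board 0.61 [253. 203.  56.  46.] 1508 [ 0.491 -0.009  0.013] [0.536 0.05  0.017] [ 0.44  -0.065  0.007]
scene board 0.55 [433. 218.  45.  54.] 1074 [0.749 0.389 0.012] [0.794 0.435 0.206] [0.663 0.267 0.001]
scene fence 0.7 [258. 245. 165.  95.] 2156 [0.628 0.001 0.005] [0.647 0.173 0.065] [ 0.597 -0.248 -0.   ]
scene sorter 0.66 [382. 228. 115. 113.] 7163 [0.748 0.162 0.168] [0.811 0.256 0.225] [0.602 0.127 0.011]
scene cup 0.76 [303. 120.  27.  30.] 834 [0.322 0.23  0.051] [0.36  0.265 0.082] [ 0.255  0.195 -0.001]
scene cup 0.38 [345. 109.   7.  17.] 136 [0.334 0.367 0.04 ] [0.34  0.38  0.064] [0.322 0.36  0.003]
scene dome 0.67 [151. 195.  25.  24.] 453 [ 0.36  -0.244  0.026] [ 0.378 -0.215  0.037] [ 0.327 -0.27   0.003]
scene dome 0.67 [122. 301.  14.  15.] 152 [ 0.609 -0.401  0.021] [ 0.619 -0.389  0.026] [ 0.591 -0.415 -0.001]
scene dome 0.24 [250. 2
[... 1808 characters left out ...]
] 46 [0.47  0.336 0.022] [0.48  0.346 0.035] [0.462 0.329 0.003]
top coin_roll 0.34 [188. 126.  63.  90.] 3691 [0.703 0.18  0.187] [0.799 0.259 0.225] [0.598 0.127 0.017]
top coin_stack 0.42 [392. 163.   9.   6.] 73 [ 0.603 -0.4    0.021] [ 0.615 -0.391  0.027] [ 0.592 -0.415  0.006]
top stamp 0.59 [130. 176.  15.  11.] 135 [0.573 0.397 0.027] [0.588 0.413 0.064] [ 0.559  0.386 -0.001]
top stamp 0.45 [392. 163.   8.   6.] 53 [ 0.603 -0.401  0.022] [ 0.612 -0.391  0.028] [ 0.594 -0.413  0.017]
1.0 [ 0.13210259 -0.55964406  0.23131434] [1.77572125e-05 9.93291233e-01 1.15639642e-01 2.29368542e-06] [-1.54531803e+00  1.80769253e-01  1.60698228e+00  7.96220846e-06
  1.35380616e+00 -2.06321288e-01]
```

View pics/both.png

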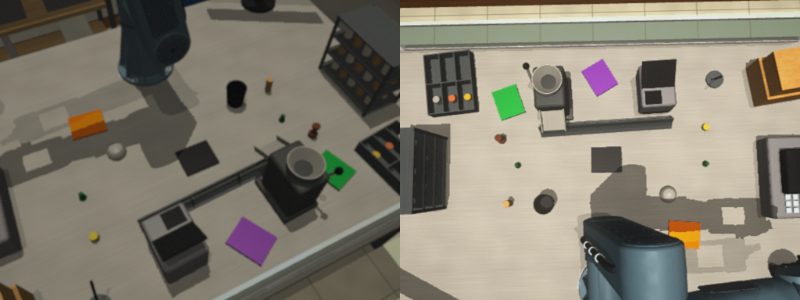

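```bash
cat > b.py <<'E'
from h import *
im=cv2.imread("pics/scene0.png"); d=np.load("scene_d.npy"); 
cv2.imwrite("pics/crop1.png",cv2.resize(im[170:270,200:330],(780,600),interpolation=cv2.INTER_CUBIC))
imt=cv2.imread("pics/top0.png"); dt=np.load("top_d.npy")
for n,i,dd in (("scene",im,d),("top",imt,dt)):
    P=cloud(n,dd); m=(dd>0)&(abs(P[...,0]-.488)<.075)&(abs(P[...,1]+.007)<.09)&(P[...,2]>.009)&(P[...,2]<.03)
    q=P[m][:,:2]; print(n,m.sum(),cv2.minAreaRect(q.astype(np.float32)*1000), np.median(P[m][:,2]), i[m].mean(0))
    # fence: top line and steel points
    m=(dd>0)&(P[...,0]>.57)&(P[...,0]<.70)&(P[...,1]>-.3)&(P[...,1]<.11)&(P[...,2]>.05)&(P[...,2]<.075)
    q=P[m]; l=np.polyfit(q[:,1],q[:,0],1); print("fence top",m.sum(),l,q.min(0),q.max(0))
    m=(dd>0)&(P[...,0]>.57)&(P[...,0]<.64)&(P[...,1]>-.25)&(P[...,1]<.11)&(P[...,2]>.012)&(P[...,2]<.028)
    q=P[m]; print("slope", m.sum(), np.polyfit(q[:,1],q[:,0],1), q.mean(0))
    m=(dd>0)&(P[...,0]>.55)&(P[...,0]<.9)&(P[...,1]>.08)&(P[...,1]<.3)&(P[...,2]>.08)&(P[...,2]<.23)
    q=P[m]
    for a,b in ((.095,.115),(.115,.15),(.15,.19),(.19,.23)):
        k=q[(q[:,2]>a)&(q[:,2]<b)]; 
        if len(k): print(n,a,len(k),np.percentile(k,[1,50,99],axis=0).round(3).tolist())
E
python3 b.py
```

```text
scene 1444 ((486.7385559082031, -6.152275085449219), (121.35379028320312, 102.47937774658203), 89.73107147216797) 0.012787628559187449 [37.3067867  39.13642659 40.93490305]
fence top 451 [-0.05515463  0.62419958] [ 0.61613965 -0.26742209  0.05002462] [0.69835512 0.1087369  0.07466549]
slope 26 [-0.05923667  0.62990781] [0.6295466  0.00609767 0.02082385]
scene 0.095 495 [[0.592, 0.132, 0.095], [0.721, 0.143, 0.107], [0.811, 0.23, 0.115]]
scene 0.115 971 [[0.591, 0.133, 0.115], [0.709, 0.142, 0.129], [0.811, 0.233, 0.149]]
scene 0.15 1762 [[0.656, 0.133, 0.151], [0.76, 0.153, 0.186], [0.811, 0.26, 0.19]]
scene 0.19 2185 [[0.672, 0.143, 0.19], [0.743, 0.199, 0.202], [0.81, 0.266, 0.227]]
top 1074 ((483.9779968261719, -10.15008544921875), (153.42010498046875, 98.52532196044922), 88.66992950439453) 0.01236430742756427 [71.08286778 76.66480447 81.25791434]
fence top 448 [-0.09769468  0.6231201 ] [ 0.61399019 -0.26900405  0.05000411] [0.6990878  0.1094419  0.07498861]
slope 436 [-0.04540279  0.60760591] [ 0.61078491 -0.07001769  0.01953898]
top 0.095 267 [[0.592, 0.131, 0.096], [0.605, 0.178, 0.109], [0.779, 0.223, 0.115]]
top 0.115 673 [[0.588, 0.132, 0.115], [0.638, 0.182, 0.129], [0.778, 0.259, 0.149]]
top 0.15 1071 [[0.647, 0.132, 0.152], [0.699, 0.181, 0.187], [0.803, 0.263, 0.19]]
top 0.19 1363 [[0.668, 0.141, 0.19], [0.746, 0.194, 0.205], [0.806, 0.268, 0.228]]
```

View pics/crop1.png

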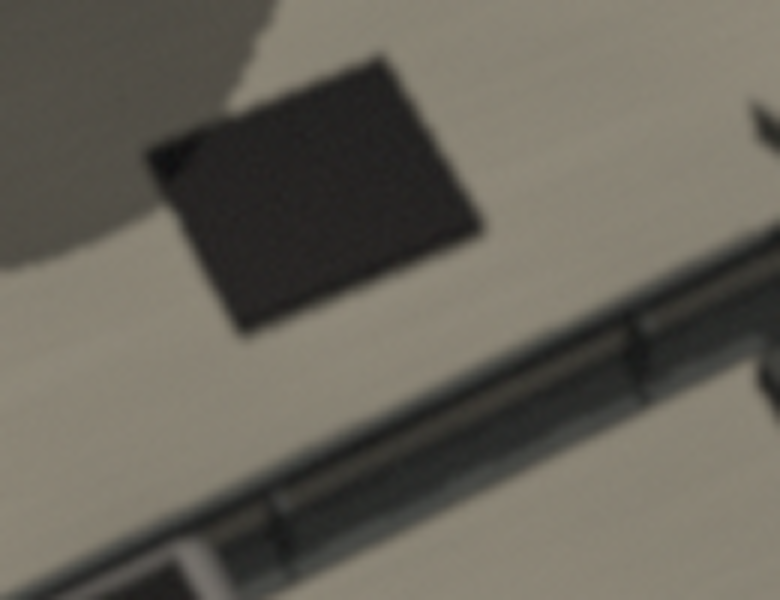

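The two views show four board-like slabs. In scene pixels they are black (253,203), orange (114,161), purple (322,307) and green (433,218). The black one fits: it is the only black one, it lies in front of the fence, and the enlarged crop shows a smooth top with the ribs hidden. The sorter, with hopper and spout, is at the left end of the fence and the note counter at the right end. Next I'll refine the fence line and the spout.

```bash
cat > c.py <<'E'
from h import *
A=[]
for n in ("scene","top"):
    dd=np.load(n+"_d.npy"); A.append(cloud(n,dd)[dd>0])
for n,P in zip(("scene","top"),A):
    for zl,zh,off in ((.060,.066,29),(.035,.055,25.5),(.014,.028,17)):
        q=P[(P[:,2]>zl)&(P[:,2]<zh)&(P[:,1]>-.2)&(P[:,1]<.1)&(P[:,0]>.56)&(P[:,0]<.66)].astype(np.float32)
        if len(q)>20:
            l=cv2.fitLine(q[:,:2]*1000,cv2.DIST_HUBER,0,.5,.5).ravel(); t=np.arctan2(-l[0],l[1]) if l[1]>0 else np.arctan2(l[0],-l[1])
            print(n,zl,len(q),"yaw",t.round(4),"x@y=0",(l[2]-l[3]*l[0]/l[1]).round(1), "meanz",q[:,2].mean().round(4),"res",np.std((q[:,0]*1000-(l[2]+(q[:,1]*1000-l[3])*l[0]/l[1]))).round(2))
    # note counter
    q=P[(P[:,2]>.08)&(P[:,2]<.21)&(P[:,1]>-.35)&(P[:,1]<-.05)&(P[:,0]>.55)&(P[:,0]<.9)]; print("counter",np.percentile(q,[1,99],axis=0).round(3).tolist())
    # sorter/spout in fence frame yaw .05
    c,s=np.cos(.05),np.sin(.05); Q=P.copy(); Q[:,0]=c*P[:,0]+s*P[:,1]; Q[:,1]=-s*P[:,0]+c*P[:,1]
    for z0 in (.098,.108,.118,.128,.138):
        q=Q[(Q[:,2]>z0)&(Q[:,2]<z0+.01)&(Q[:,1]>.03)&(Q[:,1]<.25)&(Q[:,0]>.55)&(Q[:,0]<.68)]
        if len(q)>5: print("spout rot",z0,len(q),np.percentile(q,[2,98],axis=0).round(4).tolist())
    q=Q[(Q[:,2]>.19)&(Q[:,2]<.23)&(Q[:,1]>.05)&(Q[:,1]<.3)&(Q[:,0]>.6)&(Q[:,0]<.9)]; print("top hopper",np.percentile(q,[1,99],axis=0).round(4).tolist())
E
python3 c.py
```

```text
scene 0.06 204 yaw 0.0432 x@y=0 624.1 meanz 0.0626 res 1.46
scene 0.035 252 yaw 0.0405 x@y=0 622.6 meanz 0.0452 res 3.93
scene 0.014 26 yaw 0.0625 x@y=0 629.6 meanz 0.0214 res 5.29
counter [[0.672, -0.264, 0.086], [0.828, -0.137, 0.2]]
spout rot 0.098 57 [[0.6017, 0.1, 0.1], [0.6775, 0.1947, 0.1078]]
spout rot 0.108 154 [[0.5986, 0.1041, 0.1083], [0.6681, 0.196, 0.1179]]
spout rot 0.118 207 [[0.5973, 0.1035, 0.1182], [0.6688, 0.1963, 0.1278]]
spout rot 0.128 84 [[0.6078, 0.1, 0.1281], [0.6777, 0.1968, 0.1378]]
spout rot 0.138 52 [[0.6255, 0.101, 0.1383], [0.6753, 0.1973, 0.1478]]
top hopper [[0.6804, 0.1052, 0.1901], [0.8224, 0.2256, 0.2273]]
top 0.06 107 yaw 0.0443 x@y=0 621.6 meanz 0.0621 res 1.44
top 0.035 277 yaw 0.0433 x@y=0 617.1 meanz 0.0451 res 3.66
top 0.014 301 yaw 0.0473 x@y=0 608.4 meanz 0.0207 res 3.06
counter [[0.664, -0.262, 0.087], [0.814, -0.134, 0.2]]
spout rot 0.098 95 [[0.6005, 0.1032, 0.0993], [0.669, 0.189, 0.108]]
spout rot 0.108 204 [[0.6029, 0.1088, 0.1084], [0.6377, 0.1924, 0.1176]]
spout rot 0.118 222 [[0.5959, 0.1085, 0.1183], [0.6532, 0.1942, 0.1278]]
spout rot 0.128 227 [[0.6099, 0.1054, 0.1282], [0.6683, 0.1953, 0.1377]]
spout rot 0.138 94 [[0.6282, 0.1021, 0.1382], [0.6707, 0.1968, 0.1478]]
top hopper [[0.6756, 0.1032, 0.1901], [0.8174, 0.2276, 0.2277]]
```

Call:
move_arm(
  series=[
    [[0.5,388,-472,120,0.188],[0.5,388,-472,120,0.188],[0.5,388,-472,120,0.188],[0.5,388,-472,120,0.188],[0.5,388,-472,120,0.188],[0.5,388,-472,120,0.188],[0.5,388,-472,120,0.188],[0.5,388,-472,120,0.188],[0.5,388,-472,120,0.188],[0.5,388,-472,120,0.188]],
  ],
)

```text
time_s: 1.83
eef_pos: [0.3127, -0.191, 0.151]
eef_rot: [0.001, 1.0, 0.021, 0.0]
wrist_force: [1.1, -0.7, 0.0]
opening: 0.497
grasp_force: 0.0
```

```bash
cat > g.py <<'E'
# usage: g.py X Y Z yaw  : target in fence frame (mm: beyond foot, along fence y with spout middle =0), z mm, yaw rel. fence
import sys; from h import *
YAW=.044; F=R.from_euler('z',YAW).as_matrix(); O=F@np.array([.5914,.1537,0])
def st():
    o=ctrl.get_obs(); p=(np.array(o["eef_pos"])-O)@F*1000
    q=np.array(o["eef_rot"]); T=R.from_quat(q[[1,2,3,0]]).as_matrix()
    return o,p,T,np.arctan2(T[1,0],T[0,0])-YAW
if __name__=="__main__":
    o,p,T,y=st(); print("t",round(o["time_s"],2),"fence pos",p.round(1),"yaw",round(y,4),"open",round(o["opening"],3),"F",np.round(o["wrist_force"],1),"q6",round(o["q"][5],2))
    a=list(map(float,sys.argv[1:]))
    for i in range(0,len(a)-3,4):
        t=np.array(a[i:i+3]); print(t,"shift",((F@(t-p))@T).round(1),"turn",round(y-a[i+3],4))
E
python3 g.py -191 -182 60 0
```

```text
t 1.83 fence pos [-287.4 -358.3  151. ] yaw -0.001 open 0.497 F [ 1.1 -0.7  0. ] q6 0.65
[-191. -182.   60.] shift [  96.1 -176.5   90.9] turn -0.001
```

Call:
move_arm(
  series=[
    [[0.5,30,-60,20,0],[0.5,60,-110,40,0],[0.5,96,-177,60,0],[0.5,96,-177,91,0],[0.5,96,-177,110,0],[0.5,96,-177,131,0],[0.5,96,-177,131,0],[0.5,96,-177,131,0],[0.5,96,-177,131,0],[0.5,96,-177,131,0]],
  ],
)

```text
time_s: 2.67
eef_pos: [0.4022, -0.013, 0.0222]
eef_rot: [0.001, 1.0, 0.021, 0.002]
wrist_force: [0.7, -0.5, -0.5]
opening: 0.499
grasp_force: 0.0
```

```bash
cat > d.py <<'E'
from h import *; from g import *
import sys
n=sys.argv[1]; u,v,w,hh,out=int(sys.argv[2]),int(sys.argv[3]),int(sys.argv[4]),int(sys.argv[5]),sys.argv[6]
im,d=camera(n); np.save(n+"_d.npy",d); cv2.imwrite("pics/last_%s.png"%n,im)
s=min(780/w,590/hh); cv2.imwrite(out,cv2.resize(im[v:v+hh,u:u+w],None,fx=s,fy=s,interpolation=cv2.INTER_CUBIC))
P=(cloud(n,d)-O)@F*1000
m=(d>0)&(im.max(2)<75)&(abs(P[...,0]+80)<130)&(abs(P[...,1]+160)<260)&(P[...,2]>8)&(P[...,2]<18)
print("dark slab pts",m.sum(),np.percentile(P[m],[2,98],axis=0).round(1).tolist() if m.sum()>5 else "")
E
python3 g.py; python3 d.py scene 190 130 160 120 pics/v2.png; python3 - <<'E'
from h import *; from g import *
d=np.load("scene_d.npy"); P=(cloud("scene",d)-O)@F*1000
o,p,T,y=st(); m=(d>0)&(abs(P[...,0]-p[0])<20)&(abs(P[...,1]-p[1])<60)&(P[...,2]>5)&(P[...,2]<120)
q=P[m]; print(len(q)); 
for z in range(8,60,4):
    k=q[(q[:,2]>z)&(q[:,2]<=z+4)]
    if len(k): print(z,len(k),k.min(0).round(0),k.max(0).round(0))
E
```

```text
t 2.67 fence pos [-190.1 -184.4   22.2] yaw -0.0011 open 0.499 F [ 0.7 -0.5 -0.5] q6 1.2
dark slab pts 1484 [[-154.0, -241.1, 8.4], [34.3, -125.2, 16.9]]
523
24 4 [-192. -211.   25.] [-180. -155.   28.]
28 7 [-200. -206.   29.] [-177. -160.   31.]
32 10 [-191. -215.   33.] [-177. -148.   36.]
36 16 [-199. -219.   36.] [-177. -152.   39.]
40 10 [-193. -219.   40.] [-177. -150.   44.]
44 10 [-193. -218.   45.] [-179. -152.   48.]
48 17 [-198. -219.   48.] [-175. -151.   52.]
52 9 [-186. -219.   52.] [-180. -156.   55.]
56 9 [-198. -218.   56.] [-175. -161.   60.]
```

View pics/v2.png

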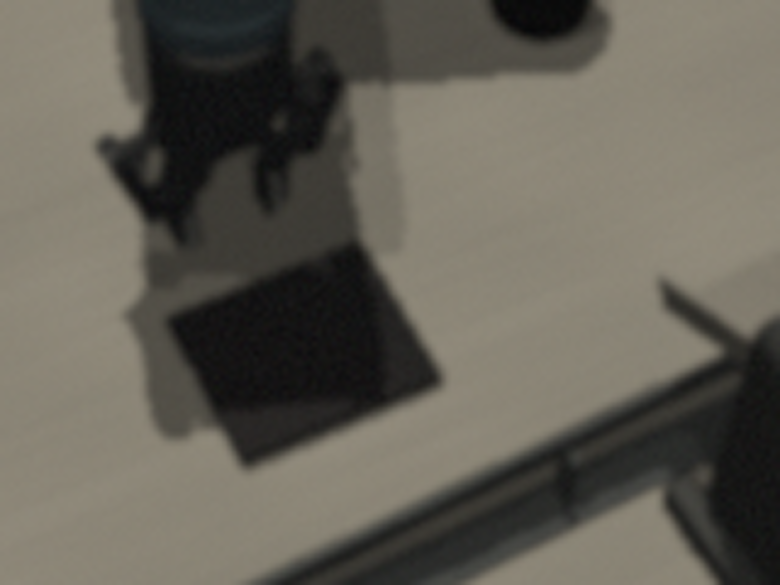

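The fingers (crop (175,225) and (270,195)) stand squarely behind the near edge of the black board (centre at about (300,355) in the crop). I'll lower them and start pushing.

Call:
move_arm(
  series=[
    [[0.5,0,0,8,0],[0.5,0,0,14,0],[0.5,0,0,18,0],[0.5,0,0,20,0],[0.5,7,0,20,0],[0.5,15,0,20,0],[0.5,23,0,20,0],[0.5,31,0,20,0],[0.5,39,0,20,0],[0.5,45,0,20,0]],
  ],
)

```text
time_s: 3.55
eef_pos: [0.4467, -0.0096, 0.0001]
eef_rot: [0.0, 1.0, 0.022, 0.0]
wrist_force: [0.5, -0.8, 0.4]
opening: 0.498
grasp_force: 0.4
```

```bash
python3 g.py -28 -183 0 0
```

```text
t 3.55 fence pos [-1.455e+02 -1.829e+02  1.000e-01] yaw 0.0001 open 0.498 F [ 0.5 -0.8  0.4] q6 1.24
[ -28. -183.    0.] shift [1.175e+02 1.000e-01 2.000e-01] turn 0.0001
```

Call:
move_arm(
  series=[
    [[0.5,6,0,0,0],[0.5,12,0,0,0],[0.5,18,0,0,0],[0.5,24,0,0,0],[0.5,30,0,0,0],[0.5,36,0,0,0],[0.5,42,0,0,0],[0.5,48,0,0,0],[0.5,54,0,0,0],[0.5,60,0,0,0]],
  ],
)

```text
time_s: 4.38
eef_pos: [0.5054, -0.0068, -0.0003]
eef_rot: [-0.0, 1.0, 0.022, -0.001]
wrist_force: [-8.2, -1.3, -2.1]
opening: 0.502
grasp_force: 5.0
```

```bash
python3 g.py -28 -183 0 0; python3 d.py scene 190 150 170 128 pics/v3.png
```

```text
t 4.38 fence pos [ -86.8 -182.7   -0.3] yaw -0.0002 open 0.502 F [-8.2 -1.3 -2.1] q6 1.28
[ -28. -183.    0.] shift [58.8  0.3 -0.3] turn -0.0002
dark slab pts 267 [[-82.4, -261.9, 8.1], [43.1, -104.9, 17.9]]
```

View pics/v3.png

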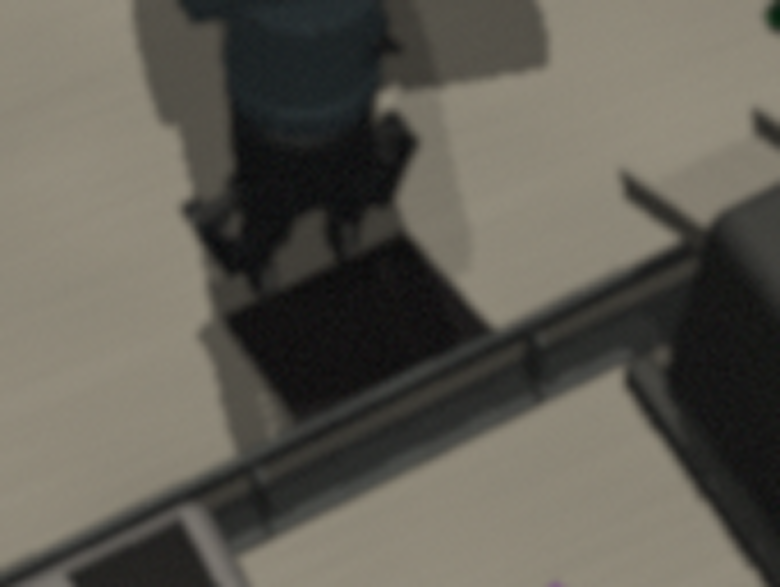

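The board's far edge has reached the fence and is square to it (crop (300,415)–(490,330)). The fingers are on its near edge. Pushing on.

Call:
move_arm(
  series=[
    [[0.5,5,0,0,0],[0.5,10,0,0,0],[0.5,15,0,0,0],[0.5,20,0,0,0],[0.5,25,0,0,0],[0.5,30,0,0,0],[0.5,35,0,0,0],[0.5,40,0,0,0],[0.5,45,0,0,0],[0.5,49,0,0,0]],
  ],
)

```text
time_s: 5.27
eef_pos: [0.555, -0.0048, 0.0001]
eef_rot: [0.0, 1.0, 0.022, 0.0]
wrist_force: [-0.4, -0.4, -1.3]
opening: 0.504
grasp_force: 0.4
```

```bash
python3 g.py -28 -183 0 0; python3 d.py scene 190 150 170 128 pics/v4.png
```

```text
t 5.27 fence pos [-3.720e+01 -1.829e+02  1.000e-01] yaw -0.0002 open 0.504 F [-0.4 -0.4 -1.3] q6 1.3
[ -28. -183.    0.] shift [9.2 0.1 0.1] turn -0.0002
dark slab pts 97 [[-40.9, -276.3, 8.1], [47.2, -34.0, 17.4]]
```

View pics/v4.png

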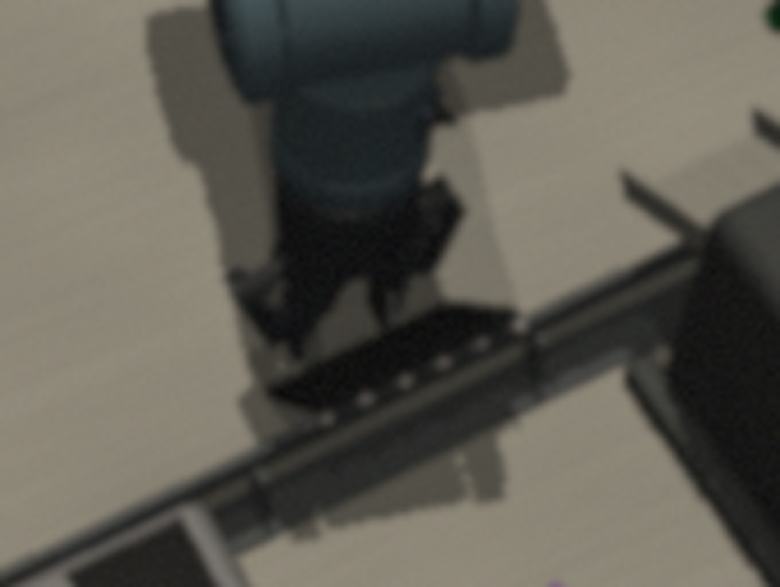

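The board is up on the fence, with its rib ends along crop (325,415)–(520,325). A little more push.

Call:
move_arm(
  series=[
    [[0.5,3,0,0,0],[0.5,6,0,0,0],[0.5,9,0,0,0],[0.5,10,0,0,0],[0.5,10,0,0,0],[0.5,10,0,0,0],[0.5,10,0,0,0],[0.5,10,0,0,0],[0.5,5,0,0,0],[0.5,0,0,0,0]],
  ],
)

```text
time_s: 6.15
eef_pos: [0.554, -0.0049, 0.0001]
eef_rot: [0.0, 1.0, 0.022, 0.0]
wrist_force: [-0.6, -0.6, -0.3]
opening: 0.501
grasp_force: 0.0
```

```bash
cat > lean.py <<'E'
from h import *; from g import *
for n in ("scene","top"):
    im,d=camera(n); np.save(n+"_d.npy",d); cv2.imwrite("pics/last_%s.png"%n,im)
    P=(cloud(n,d)-O)@F*1000
    m=(d>0)&(P[...,0]>-25)&(P[...,0]<75)&(abs(P[...,1]+183)<75)&(P[...,2]>66)&(P[...,2]<125); q=P[m]
    print(n,len(q),np.percentile(q,[2,50,98],axis=0).round(0).tolist() if len(q) else "")
E
python3 g.py; python3 lean.py
```

```text
t 6.15 fence pos [-3.810e+01 -1.829e+02  1.000e-01] yaw -0.0001 open 0.501 F [-0.6 -0.6 -0.3] q6 1.3
scene 367 [[-25.0, -241.0, 68.0], [34.0, -188.0, 90.0], [43.0, -122.0, 104.0]]
top 5 [[37.0, -238.0, 89.0], [38.0, -235.0, 90.0], [41.0, -232.0, 93.0]]
```

The board stays leaning after the fingers backed off: upper edge 43 mm beyond the foot, 90 mm high, y from −241 to −122. Now back off, rise, and go over behind it.

Call:
move_arm(
  series=[
    [[0.5,-15,0,0,0],[0.5,-30,0,0,0],[0.5,-30,0,-35,0],[0.5,-30,0,-75,0],[0.5,-30,0,-115,0],[0.5,-30,0,-145,0],[0.5,5,0,-145,0],[0.5,40,0,-145,0],[0.5,75,0,-145,0],[0.5,108,0,-145,0]],
  ],
)

```text
time_s: 7.08
eef_pos: [0.6638, -0.0, 0.1458]
eef_rot: [0.0, 1.0, 0.022, 0.001]
wrist_force: [-0.7, 0.0, 0.8]
opening: 0.498
grasp_force: 0.0
```

```bash
python3 g.py 68 -182 70 0; python3 lean.py
```

```text
t 7.08 fence pos [  71.8 -182.9  145.8] yaw -0.0004 open 0.498 F [-0.7  0.   0.8] q6 1.35
[  68. -182.   70.] shift [-3.9 -0.9 75.8] turn -0.0004
scene 162 [[21.0, -243.0, 67.0], [36.0, -211.0, 89.0], [43.0, -140.0, 96.0]]
top 65 [[26.0, -220.0, 82.0], [34.0, -200.0, 90.0], [42.0, -152.0, 95.0]]
```

Call:
move_arm(
  series=[
    [[0.5,-2,0,25,0],[0.5,-2,0,50,0],[0.5,-2,0,70,0],[0.5,-2,0,75,0],[0.5,-6,0,75,0],[0.5,-11,0,75,0],[0.5,-16,0,75,0],[0.5,-21,0,75,0],[0.5,-26,0,75,0],[0.5,-31,0,75,0]],
  ],
)

```text
time_s: 8.02
eef_pos: [0.6312, -0.0016, 0.0712]
eef_rot: [0.0, 1.0, 0.022, 0.001]
wrist_force: [0.5, 0.8, 0.6]
opening: 0.497
grasp_force: 0.1
```

```bash
python3 g.py 13 -182 70 0; python3 lean.py;  python3 d.py scene 190 150 170 128 pics/v5.png
```

```text
t 8.02 fence pos [  39.1 -183.    71.2] yaw -0.0002 open 0.497 F [0.5 0.8 0.6] q6 1.34
[  13. -182.   70.] shift [-26.1  -1.    1.2] turn -0.0002
scene 219 [[15.0, -239.0, 68.0], [46.0, -206.0, 97.0], [53.0, -142.0, 124.0]]
top 296 [[3.0, -224.0, 66.0], [12.0, -169.0, 90.0], [29.0, -123.0, 122.0]]
dark slab pts 47 [[-6.7, -277.9, 8.0], [46.9, -41.8, 17.5]]
```

View pics/v5.png

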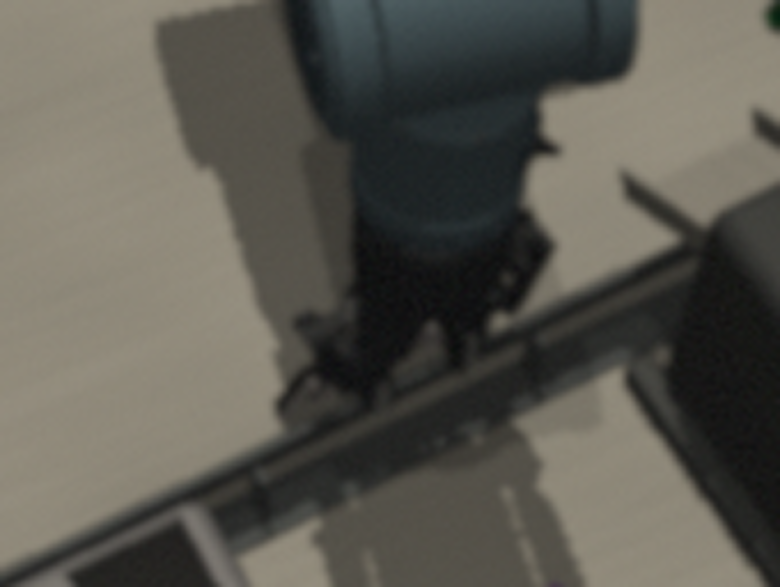

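The fingers are hooked behind the board, which is tilting towards upright (its edge shows at crop (285,400)). Keep pulling.

Call:
move_arm(
  series=[
    [[0.5,-4,0,0,0],[0.5,-8,0,0,0],[0.5,-12,0,0,0],[0.5,-16,0,0,0],[0.5,-20,0,0,0],[0.5,-24,0,0,0],[0.5,-28,0,0,0],[0.5,-32,0,0,0],[0.5,-36,0,0,0],[0.5,-40,0,0,0]],
  ],
)

```text
time_s: 9.0
eef_pos: [0.5908, -0.0032, 0.07]
eef_rot: [0.0, 1.0, 0.022, 0.0]
wrist_force: [0.4, -0.4, -0.1]
opening: 0.503
grasp_force: 0.0
```

```bash
python3 g.py; python3 lean.py;  python3 d.py scene 190 130 170 128 pics/v6.png
```

```text
t 9.0 fence pos [  -1.3 -182.9   70. ] yaw -0.0002 open 0.503 F [ 0.4 -0.4 -0.1] q6 1.32
scene 281 [[-24.0, -239.0, 67.0], [3.0, -207.0, 95.0], [13.0, -139.0, 124.0]]
top 17 [[-24.0, -230.0, 68.0], [-15.0, -150.0, 117.0], [-4.0, -130.0, 125.0]]
dark slab pts 153 [[-15.8, -275.6, 8.1], [44.1, -43.5, 17.8]]
```

View pics/v6.png

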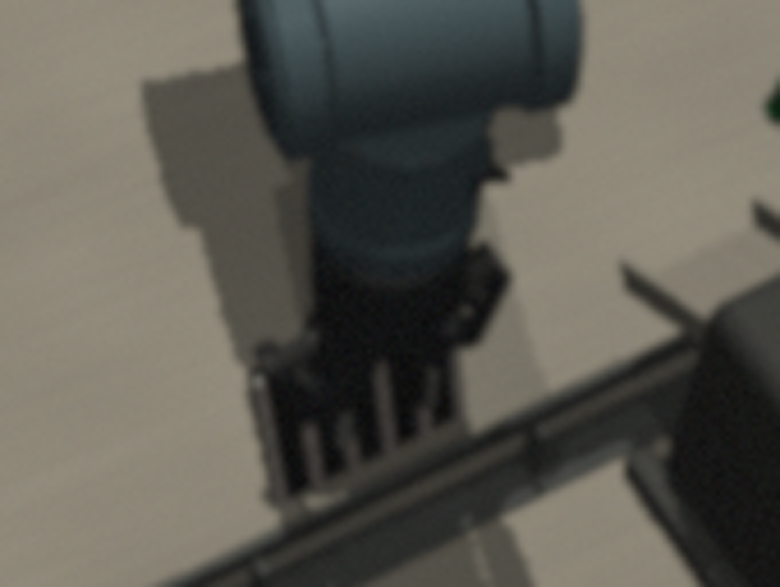

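The board is nearly upright with its ribs facing the fence (vertical lines at crop (260–440, 370–490)). Pull further.

Call:
move_arm(
  series=[
    [[0.5,-5,0,0,0],[0.5,-10,0,0,0],[0.5,-15,0,0,0],[0.5,-20,0,0,0],[0.5,-25,0,0,0],[0.5,-30,0,0,0],[0.5,-30,0,-40,0],[0.5,-30,0,-80,0],[0.5,-70,0,-80,0],[0.5,-110,0,-80,0]],
  ],
)

```text
time_s: 9.98
eef_pos: [0.4839, -0.009, 0.1535]
eef_rot: [0.001, 1.0, 0.022, 0.004]
wrist_force: [-1.3, -1.0, -0.2]
opening: 0.496
grasp_force: 0.0
```

```bash
python3 g.py;  python3 d.py scene 190 130 170 128 pics/v7.png
```

```text
t 9.98 fence pos [-108.4 -184.   153.5] yaw 0.0003 open 0.496 F [-1.3 -1.  -0.2] q6 1.26
dark slab pts 731 [[-117.5, -234.8, 8.1], [38.3, -118.6, 15.0]]
```

View pics/v7.png

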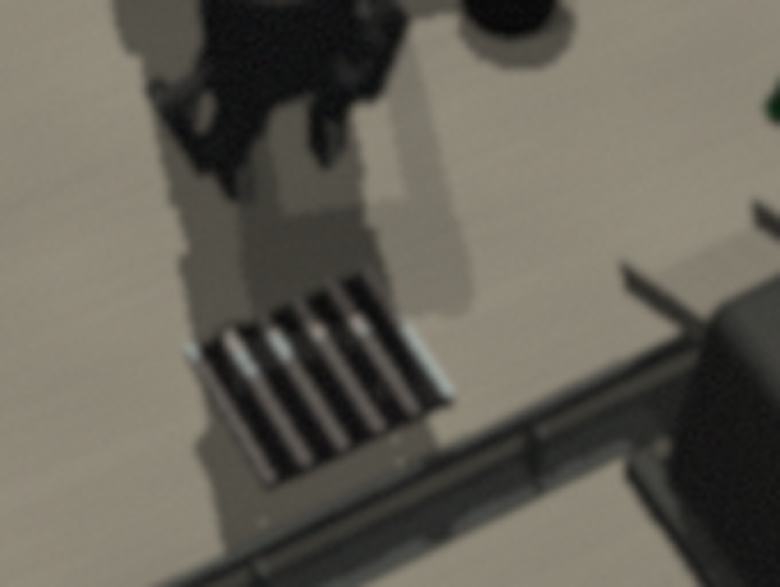

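The board lies flat with its ribs up, centred at about crop (320,380). Measuring it, along with the side push.

```bash
cat > bd.py <<'E'
from h import *; from g import *
import sys
ns=sys.argv[1:] or ["scene","top"]
for n in ns:
    im,d=camera(n); cv2.imwrite("pics/last_%s.png"%n,im)
    P=(cloud(n,d)-O)@F*1000
    m=(d>0)&(P[...,0]>-150)&(P[...,0]<-1)&(P[...,1]>-300)&(P[...,1]<110)&(P[...,2]>8)&(P[...,2]<20)
    k,l,s,c=cv2.connectedComponentsWithStats(cv2.morphologyEx(m.astype(np.uint8),cv2.MORPH_CLOSE,np.ones((3,3))))
    i=1+np.argmax(s[1:,4]); q=P[(l==i)&m]
    print(n,len(q),cv2.minAreaRect(q[:,:2].astype(np.float32)),np.percentile(q,[1,99],axis=0).round(0).tolist())
E
python3 bd.py; python3 g.py -66 -280 150 1.5708 -66 -280 150 -1.5708
```

```text
scene 1129 ((-70.09861755371094, -179.10650634765625), (102.866943359375, 122.21212005615234), 0.28670623898506165) [[-119.0, -239.0, 8.0], [-20.0, -119.0, 17.0]]
top 2 ((-149.72235107421875, -116.37393188476562), (3.063156843185425, 0.0), -94.0347900390625) [[-150.0, -118.0, 8.0], [-150.0, -115.0, 9.0]]
t 10.13 fence pos [-114.7 -182.   149.1] yaw -0.0006 open 0.495 F [ 0.9 -0.7  0.1] q6 1.26
[ -66. -280.  150.] shift [48.7 98.  -1.2] turn -1.5714
[ -66. -280.  150.] shift [48.7 98.  -1.2] turn 1.5702
```

Call:
move_arm(
  series=[
    [[0.5,15,31,0,-0.12],[0.5,30,62,0,-0.24],[0.5,45,93,0,-0.36],[0.5,45,93,0,-0.48],[0.5,45,93,0,-0.6],[0.5,45,93,0,-0.72],[0.5,45,93,0,-0.84],[0.5,45,93,0,-0.96],[0.5,45,93,0,-1.08],[0.5,45,93,0,-1.2]],
  ],
)

```text
time_s: 10.97
eef_pos: [0.5313, -0.0993, 0.1502]
eef_rot: [0.0, 0.811, 0.585, 0.0]
wrist_force: [-0.4, 0.3, 0.2]
opening: 0.5
grasp_force: 0.0
```

```bash
python3 g.py -70 -277 60 1.5708 ; python3 bd.py
```

```text
t 10.97 fence pos [ -65.  -276.3  150.2] yaw 1.2057 open 0.5 F [-0.4  0.3  0.2] q6 -0.08
[ -70. -277.   60.] shift [-2.4 -4.6 90.2] turn -0.3651
scene 1118 ((-69.09503173828125, -178.82723999023438), (102.14669799804688, 121.57366943359375), 0.6439009308815002) [[-118.0, -238.0, 8.0], [-20.0, -120.0, 16.0]]
top 461 ((-71.67266845703125, -171.2433319091797), (100.7275161743164, 99.36569213867188), 89.90859985351562) [[-120.0, -215.0, 8.0], [-23.0, -121.0, 17.0]]
```

Call:
move_arm(
  series=[
    [[0.5,-2,-5,20,-0.12],[0.5,-2,-5,50,-0.24],[0.5,-2,-5,80,-0.365],[0.5,-2,-5,110,-0.365],[0.5,-2,-5,130,-0.365],[0.5,-2,-5,140,-0.365],[0.5,-2,-5,146,-0.365],[0.5,-2,-5,149,-0.365],[0.5,-2,-5,149,-0.365],[0.5,-2,-5,149,-0.365]],
  ],
)

```text
time_s: 11.9
eef_pos: [0.5261, -0.0997, 0.0022]
eef_rot: [0.001, 0.694, 0.72, 0.0]
wrist_force: [-0.1, -0.5, -0.5]
opening: 0.497
grasp_force: 0.0
```

```bash
python3 g.py -70 -72 1 1.5708
```

```text
t 11.9 fence pos [ -70.2 -276.4    2.2] yaw 1.5641 open 0.497 F [-0.1 -0.5 -0.5] q6 -0.45
[-70. -72.   1.] shift [204.4  -1.2   1. ] turn -0.0067
```

Call:
move_arm(
  series=[
    [[0.5,9,0,1,0],[0.5,18,0,1,0],[0.5,26,0,1,0],[0.5,34,0,1,0],[0.5,42,0,1,0],[0.5,51,0,1,0],[0.5,60,0,1,0],[0.5,69,0,1,0],[0.5,78,0,1,0],[0.5,86,0,1,0]],
  ],
)

```text
time_s: 12.73
eef_pos: [0.5216, -0.0122, -0.0]
eef_rot: [-0.0, 0.693, 0.721, -0.0]
wrist_force: [-0.7, -0.7, 0.7]
opening: 0.498
grasp_force: 0.4
```

```bash
python3 g.py -70 -72 1 1.5708; python3 bd.py
```

```text
t 12.73 fence pos [ -70.9 -188.9   -0. ] yaw 1.5651 open 0.498 F [-0.7 -0.7  0.7] q6 -0.29
[-70. -72.   1.] shift [116.9   0.2  -1. ] turn -0.0057
scene 833 ((-69.29133605957031, -118.03840637207031), (104.45740509033203, 122.14607238769531), 0.5457423329353333) [[-117.0, -176.0, 8.0], [-19.0, -58.0, 17.0]]
top 236 ((-70.33051300048828, -84.0927505493164), (52.486480712890625, 97.83014678955078), 89.57595825195312) [[-119.0, -108.0, 8.0], [-23.0, -58.0, 17.0]]
```

Call:
move_arm(
  series=[
    [[0.5,9,0,0,0],[0.5,18,0,0,0],[0.5,27,0,0,0],[0.5,36,0,0,0],[0.5,45,0,0,0],[0.5,54,0,0,0],[0.5,63,0,0,0],[0.5,72,0,0,0],[0.5,81,0,0,0],[0.5,88,0,0,0]],
  ],
)

```text
time_s: 13.67
eef_pos: [0.5182, 0.0758, -0.0]
eef_rot: [-0.0, 0.693, 0.721, -0.0]
wrist_force: [-0.4, -0.2, -0.1]
opening: 0.499
grasp_force: 0.4
```

```bash
python3 g.py -70 -72 1 1.5708; python3 bd.py
```

```text
t 13.67 fence pos [ -70.4 -100.8   -0. ] yaw 1.5652 open 0.499 F [-0.4 -0.2 -0.1] q6 -0.12
[-70. -72.   1.] shift [28.8  0.2 -1. ] turn -0.0056
scene 665 ((-67.37399291992188, -39.95948791503906), (100.52525329589844, 144.81137084960938), 0.32955557107925415) [[-116.0, -109.0, 8.0], [-19.0, 31.0, 17.0]]
top 125 ((-105.45026397705078, -54.096771240234375), (65.73638153076172, 37.48351287841797), 80.64216613769531) [[-120.0, -84.0, 8.0], [-83.0, -19.0, 16.0]]
```

Call:
move_arm(
  series=[
    [[0.5,8,0,0,0],[0.5,16,0,0,0],[0.5,23,0,0,0],[0.5,28,0,0,0],[0.5,29,0,0,0],[0.5,29,0,0,0],[0.5,14,0,0,0],[0.5,0,0,0,0],[0.5,-20,0,-20,0],[0.5,-50,0,-60,0]],
  ],
)

```text
time_s: 14.6
eef_pos: [0.5165, 0.03, 0.0505]
eef_rot: [-0.003, 0.693, 0.721, -0.002]
wrist_force: [1.4, -0.1, 0.6]
opening: 0.5
grasp_force: 0.0
```

```bash
python3 g.py -160 0 120 0; python3 bd.py
```

```text
t 14.6 fence pos [ -74.  -146.5   50.5] yaw 1.5658 open 0.5 F [ 1.4 -0.1  0.6] q6 -0.21
[-160.    0.  120.] shift [146.2 -87.2 -68.5] turn 1.5658
scene 923 ((-71.1234130859375, -0.37859344482421875), (103.52167510986328, 129.36013793945312), 4.7597432136535645) [[-118.0, -61.0, 8.0], [-20.0, 59.0, 16.0]]
top 589 ((-70.97642517089844, 2.67852783203125), (109.85076141357422, 99.42076110839844), 89.88938903808594) [[-120.0, -48.0, 8.0], [-22.0, 57.0, 17.0]]
```

Call:
move_arm(
  series=[
    [[0.5,0,-10,-30,0.12],[0.5,0,-30,-60,0.24],[0.5,20,-55,-60,0.36],[0.5,45,-85,-60,0.48],[0.5,75,-87,-60,0.6],[0.5,105,-87,-60,0.72],[0.5,135,-87,-60,0.84],[0.5,146,-87,-60,0.96],[0.5,146,-87,-60,1.08],[0.5,146,-87,-60,1.2]],
  ],
)

```text
time_s: 15.53
eef_pos: [0.427, 0.1734, 0.113]
eef_rot: [-0.0, 0.98, 0.201, -0.0]
wrist_force: [0.4, 0.3, -0.1]
opening: 0.503
grasp_force: 0.0
```

```bash
python3 g.py -160 0 0 0; python3 bd.py
```

```text
t 15.53 fence pos [-157.2    0.8  113. ] yaw 0.3607 open 0.503 F [ 0.4  0.3 -0.1] q6 1.29
[-160.    0.    0.] shift [ -2.8  -0.2 113. ] turn 0.3607
scene 904 ((-68.81326293945312, -0.8683891296386719), (122.9274673461914, 102.67952728271484), 89.97734069824219) [[-118.0, -61.0, 8.0], [-19.0, 58.0, 17.0]]
top 489 ((-70.01969909667969, -2.636638641357422), (121.08006286621094, 99.18059539794922), 88.87952423095703) [[-116.0, -62.0, 8.0], [-22.0, 56.0, 17.0]]
```

Call:
move_arm(
  series=[
    [[0.5,-3,0,20,0.12],[0.5,-3,0,40,0.24],[0.5,-3,0,65,0.36],[0.5,-3,0,85,0.36],[0.5,-3,0,100,0.36],[0.5,-3,0,108,0.36],[0.5,-3,0,112,0.36],[0.5,-3,0,113,0.36],[0.5,-3,0,113,0.36],[0.5,-3,0,113,0.36]],
  ],
)

```text
time_s: 16.47
eef_pos: [0.4257, 0.1712, 0.0012]
eef_rot: [-0.0, 1.0, 0.025, 0.001]
wrist_force: [-0.1, -0.2, -0.1]
opening: 0.5
grasp_force: 0.0
```

```bash
python3 g.py -115 0 0 0
```

```text
t 16.47 fence pos [-158.6   -1.4    1.2] yaw 0.0055 open 0.5 F [-0.1 -0.2 -0.1] q6 1.64
[-115.    0.    0.] shift [43.6 -1.2  1.3] turn 0.0055
```

Call:
move_arm(
  series=[
    [[0.5,9,0,1,0.006],[0.5,18,0,1,0.006],[0.5,26,0,1,0.006],[0.5,33,0,1,0.006],[0.5,39,0,1,0.006],[0.5,43,0,1,0.006],[0.5,43,0,1,0.006],[0.5,30,0,1,0.006],[0.5,10,0,0,0.006],[0.5,-5,0,-30,0.006]],
  ],
)

```text
time_s: 17.3
eef_pos: [0.4142, 0.17, 0.0261]
eef_rot: [0.001, 1.0, 0.021, -0.005]
wrist_force: [-1.2, 0.1, -0.4]
opening: 0.503
grasp_force: 0.0
```

```bash
python3 g.py -200 -80 150 0; python3 bd.py
```

```text
t 17.3 fence pos [-170.1   -2.1   26.1] yaw -0.0016 open 0.503 F [-1.2  0.1 -0.4] q6 1.65
[-200.  -80.  150.] shift [ -31.1   78.1 -123.5] turn -0.0016
scene 861 ((-52.34630584716797, -0.44504547119140625), (102.15678405761719, 122.84762573242188), 0.4684448838233948) [[-102.0, -61.0, 8.0], [-3.0, 59.0, 17.0]]
top 676 ((-53.857933044433594, -2.6210403442382812), (120.0739974975586, 99.30535125732422), 88.02054595947266) [[-102.0, -62.0, 8.0], [-6.0, 56.0, 17.0]]
```

Call:
move_arm(
  series=[
    [[0.5,0,0,-30,0],[0.5,0,0,-65,0],[0.5,0,0,-100,0],[0.5,0,30,-125,0],[0.5,-10,60,-125,0],[0.5,-20,90,-125,0],[0.5,-30,120,-125,0],[0.5,-30,150,-125,0],[0.5,-30,150,-125,0],[0.5,-30,150,-125,0]],
  ],
)

```text
time_s: 18.23
eef_pos: [0.3967, 0.0184, 0.1554]
eef_rot: [0.0, 1.0, 0.019, 0.0]
wrist_force: [-0.3, 0.8, -0.4]
opening: 0.495
grasp_force: 0.0
```

```bash
python3 bd.py; python3 g.py; python3 d.py top 80 90 330 250 pics/v8.png
```

```text
scene 855 ((-52.89799880981445, -0.15209197998046875), (102.71160888671875, 122.63676452636719), 0.3935568034648895) [[-102.0, -61.0, 8.0], [-3.0, 58.0, 17.0]]
top 703 ((-55.0711784362793, -3.0715675354003906), (99.35387420654297, 121.08080291748047), 0.0230446457862854) [[-104.0, -62.0, 8.0], [-6.0, 56.0, 17.0]]
t 18.33 fence pos [-194.5 -151.2  155.2] yaw -0.0017 open 0.502 F [ 1.   0.5 -0.5] q6 1.28
dark slab pts 423 [[-100.4, -396.1, 8.2], [17.6, 49.3, 17.5]]
```

View pics/v8.png

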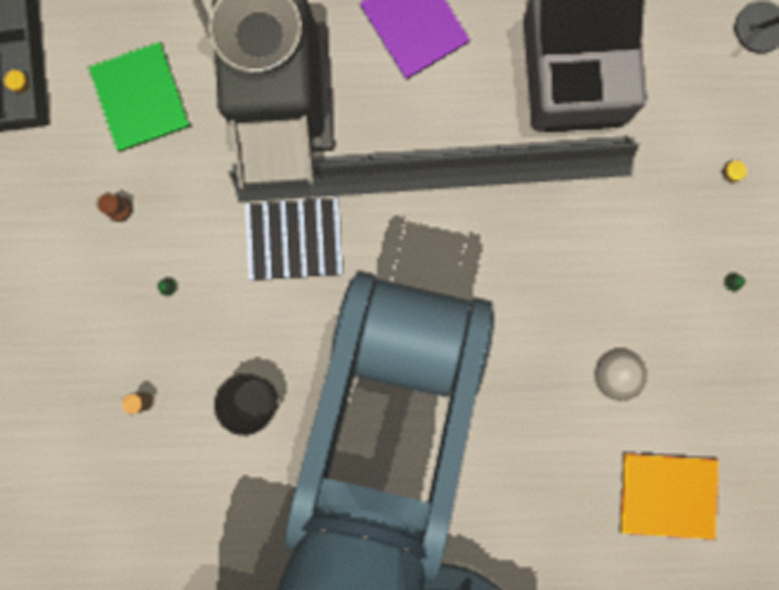

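The ribs-up board sits in front of the spout, at crop x 248–342. The spout shows at 235–313, pushed outward by its height. One numeric check of that parallax before handing in.

```bash
python3 - <<'E'
from h import *; from g import *
pts=np.array([[2,-44,100],[2,44,100],[60,-65,150],[60,65,150],[60,-65,6],[-102,-60,12],[-102,60,12]])/1000.
print((((proj("top",pts@F.T+O))-[80,90])*780/330).round(0).tolist())
K,Rm,t=cal("top"); print((-Rm.T@t).round(2))
E
```

```text
[[317.0, 182.0], [245.0, 187.0], [327.0, 126.0], [217.0, 133.0], [337.0, 148.0], [340.0, 271.0], [248.0, 277.0]]
[0.39 0.01 1.38]
```

```bash
python3 -c "
from bench import order; print(order.hand_in())"
```

```text
the job is handed in; nothing more can be done
None
```

I handed the job in at about 18 s of the 58 s, but hand-in returned no verdict. By the cameras, the board lies flat with its ribs up and square to the fence, its edge a few mm from the foot and its centre within about 8 mm of the spout's middle line; no small things look moved.

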